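Put the capped containers away in their holders

ROBOT

A 6-joint arm with a two-finger parallel gripper is mounted at the origin on a cart in front of the work surface, level with it; the furniture and walls round the work are solid. World frame = base frame: x ahead of the robot, y to its left, z up, the work surface at z = 0. Lengths are in mm, angles in rad, forces in N, time in s.
With the tool pointing down it reaches from about 400 to 925 mm from the base axis. Payload 12.5 kg.
Tool frame: the origin (TCP) lies midway between the tips of the shut fingers; the grasp point (between the pads) lies 19 mm behind it; z points along the fingers, y is the line along which they close (so a half turn about z gives the same grasp; the last joint's range is limited). The gripper opens to 95 mm and grips with 3 to 60 N. Pads are 20 mm wide; open, the fingers measure 119 mm over their backs; the gripper's body (75 mm by 180 mm) begins 59 mm behind the grasp point.
Start: joints at [-1.249, 0.491, 1.559, -0, 1.092, -0.106], TCP at [259.318, -568.684, 214.661] pointing down, gripper open.
Joint ranges: [-3.1, 3.1], [-0.84, 2.19], [0.05, 2.79], [-1.13, 4.28], [0.06, 2.93], [-2.69, 2.69]. Speed limits (rad/s): [2.22, 2.22, 2.79, 3.14, 3.14, 3.14].

INTERFACE

Orientations are given as [roll, pitch, yaw] about the fixed x, y, z axes, in that order (R = Rz(yaw) Ry(pitch) Rx(roll)).
In Python, from cell import state, read_camera, camera_info, env gives the robot as it stands.
- The arm moves only by the tool move_arm, never from a script. Its argument "commands" is a list of rows, each a list of 3 entries, a list of its own where there are three numbers: the shift along the world's x, y, z in cm, then the turn, a rotation vector about the world's x, y, z in degrees, then the opening, from 0 (shut) to 1 (fully open). A call has 1 to 10 rows; each row shifts and turns the commanded pose from where the row before left it; what a row does not reach is not made up. A row lasts 1/10 s, in which the tool goes at most 50 mm and 8.59 degrees, less where a joint would pass 70% of its speed; a pose out of reach is approached as far as the arm can. A call with a gripper value outside its range is refused whole. The fingers move at their own pace and stop on an object; the grip force is fixed at half the most. Time passes only in rows, so rows that do not move let the fingers close. It gives the time, the measured TCP pose, the force, the opening and the grip force at its end, in the units of the state.
- state(): the state, without advancing time (a new reading comes with each control period).
- read_camera(name): name is "scene" or "top"; returns the picture (400x640x3 uint8, blue, green, red); there is no depth.
- camera_info(name): a dict with "K" (3x3 intrinsics, pixels), "cam_to_world" (4x4, takes a point from camera to world coordinates). Camera axes: x right, y down, z forward; pixel columns grow to the right and rows downward; lengths in mm; the calibration is good to about 2 mm. A picture is of the moment at which its call begins. camera_info takes no time and is no camera call.
- env.job_done(): hands the job in; it is judged then, once.
The state is a dict: "t": time; "joints": joint angles; "qvel": joint speeds; "tau": joint torques, N m; "eef_pos": TCP position; "tcp_rot": TCP orientation; "ft_force": force on the tool from outside, world axes, zero at the start; "moment": the same for the moment, N m; "opening": opening from 0.0 (shut) to 1.0 (fully open); "grip_force": force on a finger pad.
Only numpy, scipy, OpenCV 4.12 (cv2) and the standard library are available. Lean on these libraries where they do the work, as an engineer would, in place of code of your own. Each camera call takes 0.05 s, during which the arm holds its last target. There are 200 camera calls.

TASK

Clear the bench mat of its four closed containers (the sample tube, the slim jar, the white jar and the squat pot): stand each one upright, fully down, in the dark grey round holder of its size, the narrowest container in the smallest holder and so on up to the widest in the largest. Leave the plaster cast and the wax block where they lie.

Things in the scene. Friction and masses are not known exactly. Their poses are not given: they have to be found in the camera images.
- sample_tube: stoppered sample tube: frosted clear upright tube on a whitish foot, 22 mm across and 52 mm tall, reddish contents, with a narrower red stopper 16 mm across on top (66 mm tall in all); narrowest of the four containers. Origin: centre of its underside (within 2 mm of the axis); z up along its axis. Loose, stands on the mat, whose top is 2 mm above the worktop.
- capped_jar: slim jar, upright, 36 mm across, 89 mm tall with its black screw cap (body to 73 mm, cap 34 mm across); second narrowest container. Origin: centre of its underside (within 2 mm of the axis); z up along its axis. Loose, stands on the mat, whose top is 2 mm above the worktop.
- acrylic_powder: white jar, upright, 50 mm across, 82 mm tall with its blue screw cap (body to 64 mm, cap 47 mm across); third in width. Origin: centre of its underside (within 2 mm of the axis); z up along its axis. Loose, stands on the mat, whose top is 2 mm above the worktop.
- white_pot: squat white pot, upright, body 57 mm across up to 43 mm, screw lid 60 mm across from 43 mm to its top at 55 mm; widest container. Origin: centre of its underside (within 2 mm of the axis); z up along its axis. Loose, stands on the mat, whose top is 2 mm above the worktop.
- holder_tiny: round dark grey bottle holder, smallest of the four: an open well 34 mm across inside (the last 8 mm flare 3 mm wider each side at the lip) and about 44 mm outside, 50 mm over the lip; floor of the well 6 mm and lip 26 mm above the underside, so the well is 20 mm deep. Fixed to the worktop. Origin: centre of its underside; z up. Belongs to the sample tube.
- holder_small: round dark grey bottle holder, second smallest of the four: an open well 50 mm across inside (the last 8 mm flare 3 mm wider each side at the lip) and about 60 mm outside, 66 mm over the lip; floor of the well 6 mm and lip 26 mm above the underside, so the well is 20 mm deep. Fixed to the worktop. Origin: centre of its underside; z up. Belongs to the slim jar.
- holder_medium: round dark grey bottle holder, second largest of the four: an open well 64 mm across inside (the last 8 mm flare 3 mm wider each side at the lip) and about 74 mm outside, 80 mm over the lip; floor of the well 6 mm and lip 26 mm above the underside, so the well is 20 mm deep. Fixed to the worktop. Origin: centre of its underside; z up. Belongs to the white jar with the blue cap.
- holder_large: round dark grey bottle holder, largest of the four: an open well 72 mm across inside (the last 8 mm flare 3 mm wider each side at the lip) and about 82 mm outside, 88 mm over the lip; floor of the well 6 mm and lip 26 mm above the underside, so the well is 20 mm deep. Fixed to the worktop. Origin: centre of its underside; z up. Belongs to the squat pot.
- cast_upper: bystander: light plaster dental cast with teeth, 57 x 68 mm, 30 mm tall, loose on the mat. Origin: centre of its underside, z up. To be left where it is.
- wax_block: bystander: yellow wax block, 30 x 62 mm (x, y), 19 mm tall, loose on the mat. Origin: centre of its underside, z up. To be left where it is.

How it is judged:
By the outcome, as a careful person would: the job done as asked, in the order asked, and still so for the second after the job is handed in, with the robot touching nothing.
It also fails if it takes over 93 s, if anything falls off the work surface, if the arm or the gripper's body presses on something with over 40 N, if the wrist force passes 120 N, or if a joint passes its speed limit or range.

## Working session

There is one attempt and no reset: what is moved stays moved. The work goes in short steps, Python scripts to look and compute and a tool call to move; the robot and the scene stay as the last step left them, time stands still between calls to the robot, and variables do not carry over. Pictures are saved under pics/ and viewed, at most 14 in all, crops included, and the job is handed in when it is done.

Besides the shell and the picture viewer there is one more tool, called after "Call:" as name([rows], argument=value, ...), one row to a line, values as JSON. move_arm: Moves the arm, as the interface text tells. Its arguments: {"type":"object","properties":{"commands":{"type":"array"}},"required":["commands"]}

```bash
mkdir -p pics; python3 - <<'E'
from cell import *
import cv2
for n in("scene","top"):
    cv2.imwrite(f"pics/{n}0.png",read_camera(n)); c=camera_info(n); print(c)
print(state())
E
```

```text
{'K': array([[379.38142894,   0.        , 319.05115705],
       [  0.        , 379.38142894, 200.97988613],
       [  0.        ,   0.        ,   1.        ]]), 'cam_to_world': array([[-9.03374320e-01, -2.22248778e-01,  3.66770117e-01,
         2.04012156e+02],
       [-4.28586965e-01,  4.97990231e-01, -7.53869315e-01,
         7.46112832e+02],
       [-1.51014011e-02, -8.38219071e-01, -5.45124515e-01,
         5.41027694e+02],
       [ 0.00000000e+00,  0.00000000e+00,  0.00000000e+00,
         1.00000000e+00]])}
{'K': array([[509.9941426 ,   0.        , 311.16238121],
       [  0.        , 509.9941426 , 191.20278783],
       [  0.        ,   0.        ,   1.        ]]), 'cam_to_world': array([[ 1.19628697e-02, -9.93916258e-01,  1.09486812e-01,
         3.71495979e+02],
       [-9.99738824e-01, -1.40209591e-02, -1.80470490e-02,
         5.85476061e+01],
       [ 1.94723655e-02, -1.09242322e-01, -9.93824402e-01,
         1.42243684e+03],
       [ 0.00000000e+00,  0.00000000e+00,  0.00000000e+00,
         1.00000000e+00]])}
{'t': 0.1, 'joints': array([-1.24863061e+00,  4.91494684e-01,  1.55934383e+00, -2.79029832e-05,
        1.09167304e+00, -1.05604297e-01]), 'qvel': array([-9.38383505e-05,  7.54595903e-04, -8.34973457e-04,  1.85525023e-04,
       -1.39536055e-03,  6.36175756e-04]), 'tau': array([ 3.49743183e-03, -6.13622761e+01, -2.58603913e+01,  6.93872944e-02,
        4.70191904e-02, -4.74439969e-05]), 'eef_pos': array([ 259.22956903, -568.50019152,  214.13842066]), 'tcp_rot': array([-3.14067627e+00, -7.22478410e-05,  4.27782858e-01]), 'ft_force': array([-0.70086589,  0.27412737,  0.13518404]), 'moment': array([ 0.00149309, -0.06430697, -0.01273414]), 'grip_force': 0.0, 'opening': 0.9964676104226838}
```

View pics/scene0.png

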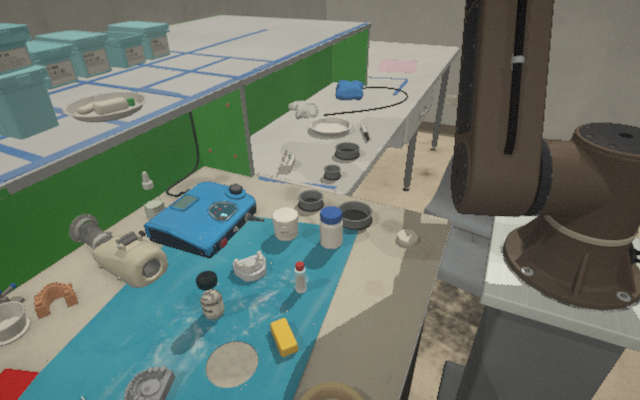

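View pics/top0.png

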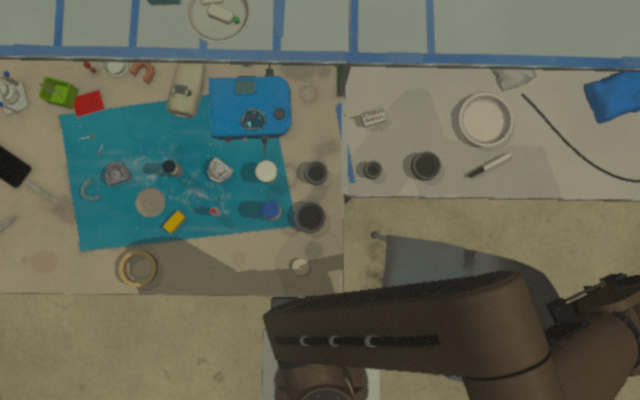

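The scene view shows the slim jar (211,295), tube (300,278), white jar (331,228), pot (285,224) and two holders on the near bench. In the top view the holders are at (314,173), (308,217), (372,170) and (426,166). I'll zoom in to measure their sizes.

```bash
python3 - <<'E'
import cv2
a=cv2.imread("pics/top0.png")[150:240,290:450]
b=cv2.imread("pics/top0.png")[150:240,140:300]
r=lambda i:cv2.resize(i,None,fx=5,fy=3.33*1.5,interpolation=cv2.INTER_CUBIC)[:,:800]
import numpy as np
import sys
o=np.vstack([cv2.resize(i,(533*3//2,300),interpolation=cv2.INTER_CUBIC) for i in(b,a)])
o=np.vstack([cv2.resize(i,(528,297),interpolation=cv2.INTER_CUBIC) for i in(b,a)]) # 3.3x
o=cv2.convertScaleAbs(o,alpha=1.4,beta=20)
cv2.imwrite("pics/crop1.png",o)
s=cv2.imread("pics/scene0.png")[130:350,180:400]
cv2.imwrite("pics/crop2.png",cv2.resize(s,(594,594),interpolation=cv2.INTER_CUBIC)) #2.7x
E
```

```text
(no output)
```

View pics/crop1.png

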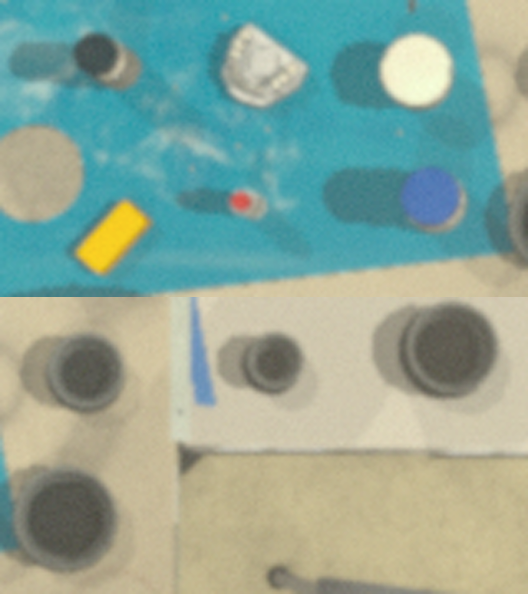

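View pics/crop2.png

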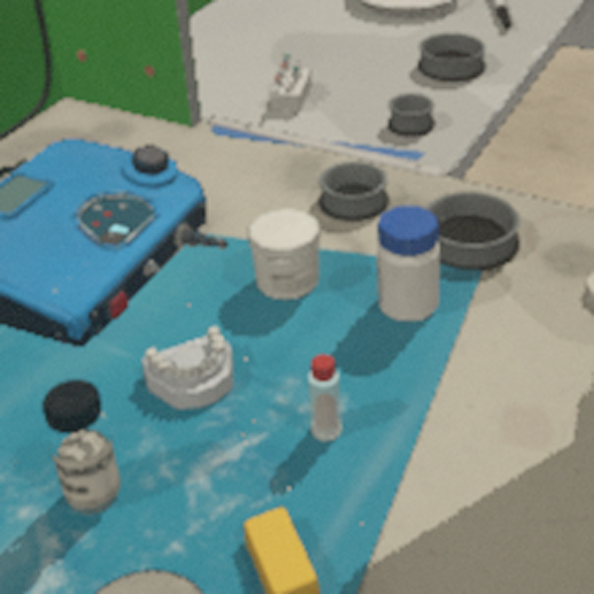

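```bash
cat > h.py <<'E'
from cell import *
import numpy as np
def ray(n,uv):
    c=camera_info(n);T=c['cam_to_world'];d=T[:3,:3]@np.linalg.inv(c['K'])@[uv[0],uv[1],1];return T[:3,3],d
def atz(n,uv,z):
    o,d=ray(n,uv);return o+d*(z-o[2])/d[2]
def tri(a,b):
    A=0;B=0;
    for n,uv in(("top",a),("scene",b)):
        o,d=ray(n,uv);d=d/np.linalg.norm(d);P=np.eye(3)-np.outer(d,d);A=A+P;B=B+P@o
    return np.linalg.solve(A,B)
E
python3 - <<'E'
from h import *
np.set_printoptions(precision=1,suppress=True)
T=lambda x,y,x0=140:(x0+x/3.3-.35,150+(y-(297 if x0>200 else 0))/3.3-.35)
S=lambda x,y:(180+x/2.7-.3,130+y/2.7-.3)
for n,t,s,z in [("pot",T(416,70),S(285,229),57),("wj",T(431,196),S(409,220),84),("slim",T(97,54),S(72,392),91),("tube",T(240,201),S(322,362),68),
 ("h_small",T(86,372,290),S(353,180),26),("h_large",T(66,519,290),S(472,221),26),("h_tiny",T(274,363,290),S(411,102),26),("h_med",T(451,349,290),S(452,46),26)]:
    print(n,atz("top",t,z),atz("scene",s,z),tri(t,s))
E
```

```text
pot [575.5 157.2  57. ] [574.7 157.3  57. ] [575.2 157.1  56.8]
wj [470.3 141.1  84. ] [471.  139.4  84. ] [470.2 141.1  85.2]
slim [579.5 408.5  91. ] [582.4 407.6  91. ] [579.9 408.6  92.8]
tube [465.4 295.3  68. ] [465.7 296.9  68. ] [465.9 295.6  66.8]
h_small [577.9  21.2  26. ] [579.7  23.4  26. ] [579.2  21.7  25. ]
h_large [454.4  36.5  26. ] [453.6  41.2  26. ] [454.9  36.5  22.7]
h_tiny [ 587.9 -136.8   26. ] [ 592.5 -141.1   26. ] [ 588.7 -135.9   29.2]
h_med [ 602.1 -286.4   26. ] [ 604.7 -288.7   26. ] [ 602.6 -285.8   27.5]
```

Triangulated heights match the specification (57, 84, 91, 68 and 26 mm), so all four holders stand on the same level. The lip sizes give small at (579,22), large at (454,37), tiny at (588,-137) and medium at (602,-286). I'll work from narrowest to widest, starting with the tube.

Call:
move_arm([
  [[2.5,4.2,0],[0,0,0],1],
  [[2.5,4.2,0],[0,0,0],1],
  [[2.5,4.2,0],[0,0,0],1],
  [[2.5,4.2,0],[0,0,0],1],
  [[2.5,4.2,0],[0,0,0],1],
  [[2.5,4.2,0],[0,0,0],1],
  [[2.5,4.2,0],[0,0,0],1],
  [[2.5,4.2,0],[0,0,0],1],
  [[2.5,4.2,0],[0,0,0],1],
  [[2.5,4.2,0],[0,0,0],1],
])

```text
t: 1.1
eef_pos: [509.9, -146.8, 214.6]
tcp_rot: [-3.142, 0.0, 0.428]
ft_force: [-0.0, -0.8, -1.3]
opening: 1.001
grip_force: 0.0
```

Call:
move_arm([
  [[-0.4,4.4,-0.9],[0,0,0],1],
  [[-0.4,4.4,-0.9],[0,0,0],1],
  [[-0.4,4.4,-0.9],[0,0,0],1],
  [[-0.4,4.4,-0.9],[0,0,0],1],
  [[-0.4,4.4,-0.9],[0,0,0],1],
  [[-0.4,4.4,-0.9],[0,0,0],1],
  [[-0.4,4.4,-0.9],[0,0,0],1],
  [[-0.4,4.4,-0.9],[0,0,0],1],
  [[-0.4,4.4,-0.9],[0,0,0],1],
  [[0,0,0],[0,0,0],1],
])

```text
t: 2.1
eef_pos: [472.0, 251.2, 132.4]
tcp_rot: [-3.141, 0.001, 0.432]
ft_force: [1.1, -1.8, -0.2]
opening: 1.001
grip_force: 0.0
```

Call:
move_arm([
  [[-0.6,4.4,0],[0,0,0],1],
  [[0,0,0],[0,0,0],1],
  [[0,0,0],[0,0,0],1],
  [[0,0,0],[0,0,0],1],
])

```text
t: 2.5
eef_pos: [467.3, 290.5, 133.6]
tcp_rot: [3.141, 0.001, 0.427]
ft_force: [0.7, -0.1, -0.4]
opening: 1.0
grip_force: 0.0
```

```bash
python3 - <<'E'
from cell import *
import cv2,numpy as np
a=read_camera("scene")[170:350,180:380];b=read_camera("top")[130:280,130:330]
o=np.hstack([cv2.resize(a,(400,360)),cv2.resize(b,(400,300))[:,:].copy() if 0 else cv2.copyMakeBorder(cv2.resize(b,(400,300)),0,60,0,0,0)])
cv2.imwrite("pics/above.png",o)
print(state()['eef_pos'])
E
```

```text
[467.54810273 290.32109501 133.74539428]
```

View pics/above.png

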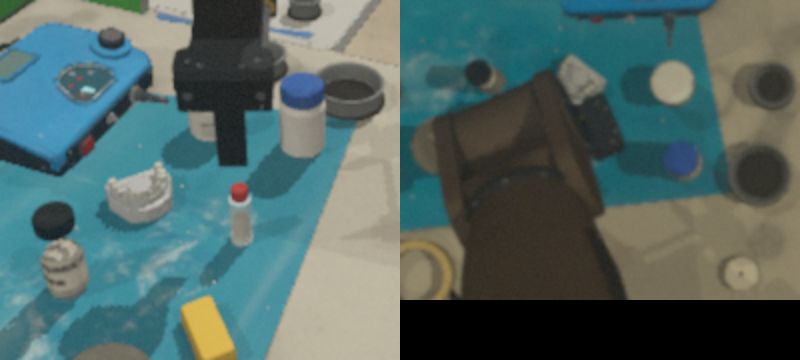

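The scene view shows the gripper over the tube, with the finger tip at crop (232,165) and the stopper at (240,190). The two fingers line up with the view, as expected. I'll descend and grip.

Call:
move_arm([
  [[-0.2,0.5,-0.4],[0,0,0],1],
  [[0,0,-2],[0,0,0],1],
  [[0,0,-2],[0,0,0],1],
  [[0,0,-2],[0,0,0],1],
  [[0,0,-2],[0,0,0],1],
  [[0,0,-2],[0,0,0],1],
  [[0,0,0],[0,0,0],1],
  [[0,0,0],[0,0,0],0.1],
  [[0,0,0],[0,0,0],0.1],
  [[0,0,0],[0,0,0],0.1],
])

```text
t: 3.6
eef_pos: [465.7, 296.5, 30.6]
tcp_rot: [3.142, -0.002, 0.428]
ft_force: [0.6, 0.4, 0.1]
opening: 0.804
grip_force: 0.0
```

Call:
move_arm([
  [[0,0,0],[0,0,0],0.1],
  [[0,0,0],[0,0,0],0.1],
  [[0,0,0],[0,0,0],0.1],
  [[0,0,0],[0,0,0],0.1],
  [[0,0,0],[0,0,0],0.1],
  [[0,0,0],[0,0,0],0.1],
])

```text
t: 4.2
eef_pos: [465.3, 296.3, 29.7]
tcp_rot: [3.141, 0.0, 0.428]
ft_force: [-0.0, 0.2, -0.8]
opening: 0.301
grip_force: 0.0
```

Call:
move_arm([
  [[0,0,0],[0,0,0],0],
  [[0,0,0],[0,0,0],0],
  [[0,0,0],[0,0,0],0],
  [[0,0,0],[0,0,0],0],
  [[0,0,1],[0,0,0],0],
  [[0,0,2],[0,0,0],0],
  [[0,0,3],[0,0,0],0],
  [[0,0,3],[0,0,0],0],
  [[0,0,3],[0,0,0],0],
  [[0,0,0],[0,0,0],0],
])

```text
t: 5.2
eef_pos: [466.7, 297.0, 154.0]
tcp_rot: [-3.142, -0.007, 0.428]
ft_force: [-0.5, 0.6, 0.2]
opening: 0.178
grip_force: 29.7
```

```bash
python3 - <<'E'
from cell import *
import cv2,numpy as np
a=read_camera("scene")[130:330,200:400]
cv2.imwrite("pics/held1.png",cv2.resize(a,(600,600),interpolation=cv2.INTER_CUBIC))
print(state()['eef_pos'],state()['opening'])
E
```

```text
[465.91842712 296.66041042 151.95214294] 0.17661889583051404
```

View pics/held1.png

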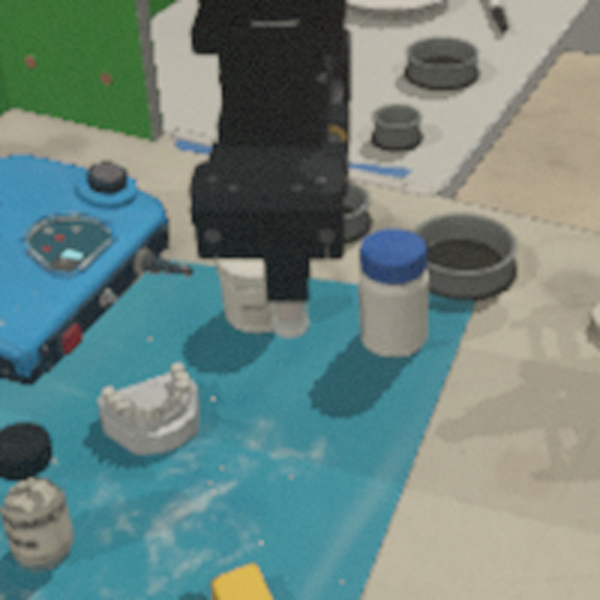

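The tube hangs upright, about 28 mm below the finger tips (crop (290,335) against (288,300)). Next I'll carry it to the tiny holder.

Call:
move_arm([
  [[1.2,-2.0,0],[0,0,0],0],
  [[1.2,-4.3,0],[0,0,0],0],
  [[1.2,-4.3,0],[0,0,0],0],
  [[1.2,-4.3,0],[0,0,0],0],
  [[1.2,-4.3,0],[0,0,0],0],
  [[1.2,-4.3,0],[0,0,0],0],
  [[1.2,-4.3,0],[0,0,0],0],
  [[1.2,-4.3,0],[0,0,0],0],
  [[1.2,-4.3,0],[0,0,0],0],
  [[1.2,-4.3,0],[0,0,0],0],
])

```text
t: 6.25
eef_pos: [585.1, -112.5, 148.8]
tcp_rot: [-3.141, 0.001, 0.428]
ft_force: [1.0, 0.8, -0.2]
opening: 0.177
grip_force: 29.7
```

Call:
move_arm([
  [[0.3,-2.0,-2],[0,0,0],0],
  [[0,-0.7,-2],[0,0,0],0],
  [[0,0,0],[0,0,0],0],
  [[0,0,0],[0,0,0],0],
  [[0,0,0],[0,0,0],0],
])

```text
t: 6.75
eef_pos: [588.6, -137.0, 110.4]
tcp_rot: [3.141, -0.0, 0.429]
ft_force: [0.4, 0.4, -0.2]
opening: 0.178
grip_force: 29.7
```

```bash
python3 - <<'E'
from h import *
import cv2
i=read_camera("scene")[110:210,280:400]
cv2.imwrite("pics/tiny1.png",cv2.resize(i,(720,600),interpolation=cv2.INTER_CUBIC)) #6x
print(state()['eef_pos'],state()['opening'])
E
```

```text
[ 588.65397946 -137.00545854  110.59768726] 0.17858411882479142
```

View pics/tiny1.png

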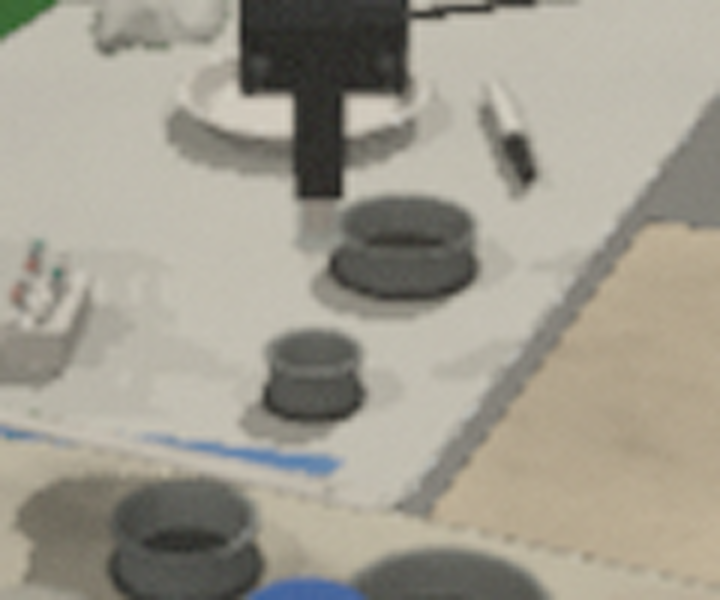

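```bash
python3 - <<'E'
from h import *
print(atz("scene",(332.4,150),82.6),atz("scene",(280+314/6-.4,110+353/6-.4),26))
E
```

```text
[ 590.2698581  -138.80168526   82.6       ] [ 590.13717652 -135.74742791   26.        ]
```

Call:
move_arm([
  [[0,0.1,-2],[0,0,0],0],
  [[0,0,-2],[0,0,0],0],
  [[0,0,-1.6],[0,0,0],0],
  [[0,0,-1],[0,0,0],0],
  [[0,0,-0.6],[0,0,0],0],
  [[0,0,-0.4],[0,0,0],0],
  [[0,0,0],[0,0,0],0],
  [[0,0,0],[0,0,0],0],
])

```text
t: 7.6
eef_pos: [588.6, -136.7, 34.2]
tcp_rot: [3.141, -0.001, 0.428]
ft_force: [-0.7, 0.1, -1.2]
opening: 0.175
grip_force: 29.7
```

Call:
move_arm([
  [[0,0,0],[0,0,0],0.6],
  [[0,0,0],[0,0,0],0.6],
  [[0,0,0],[0,0,0],0.6],
  [[0,0,0],[0,0,0],0.6],
  [[0,0,1],[0,0,0],0.6],
  [[0,0,2],[0,0,0],0.7],
  [[0,0,4],[0,0,0],0.7],
  [[0,0,4],[0,0,0],0.7],
  [[0,0,0],[0,0,0],0.7],
])

```text
t: 8.5
eef_pos: [590.4, -137.3, 149.5]
tcp_rot: [3.135, -0.006, 0.428]
ft_force: [-0.5, -0.2, -0.0]
opening: 0.701
grip_force: 0.0
```

```bash
python3 - <<'E'
from h import *
import cv2
i=read_camera("scene")[110:210,280:400]
cv2.imwrite("pics/tiny2.png",cv2.resize(i,(720,600),interpolation=cv2.INTER_CUBIC)) #6x
print(state()['eef_pos'],state()['opening'])
E
```

```text
[ 589.32298466 -136.96446913  146.7849287 ] 0.697383736640748
```

View pics/tiny2.png

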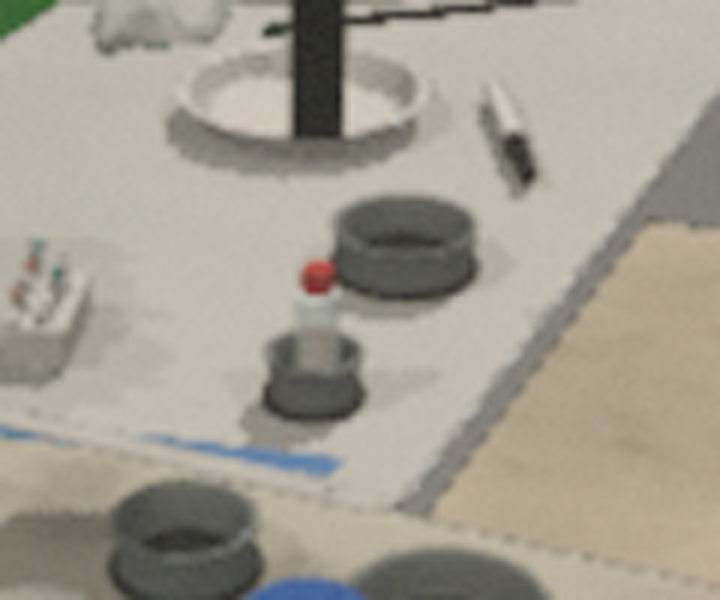

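The tube stands upright in the tiny holder, with its stopper at crop (319,275) and the lip at (314,353). The slim jar is next.

Call:
move_arm([
  [[-0.1,3,0],[0,0,0],0.8],
  [[-0.1,4.8,0],[0,0,0],0.8],
  [[-0.1,4.8,0],[0,0,0],0.8],
  [[-0.1,4.8,0],[0,0,0],0.8],
  [[-0.1,4.8,0],[0,0,0],0.8],
  [[-0.1,4.8,0],[0,0,0],0.8],
  [[-0.1,4.8,0],[0,0,0],0.8],
  [[-0.1,4.8,0],[0,0,0],0.8],
  [[-0.1,4.8,0],[0,0,0],0.8],
  [[0,4.8,0],[0,0,0],0.8],
])

```text
t: 9.55
eef_pos: [578.4, 327.1, 142.6]
tcp_rot: [3.141, 0.002, 0.428]
ft_force: [0.6, -0.8, -0.2]
opening: 0.799
grip_force: 0.0
```

Call:
move_arm([
  [[0,4.8,0],[0,0,0],0.8],
  [[0,3,0],[0,0,0],0.8],
  [[0,0.4,0],[0,0,0],0.8],
  [[0,0,0],[0,0,0],0.8],
  [[0,0,0],[0,0,0],0.8],
  [[0,0,0],[0,0,0],0.8],
])

```text
t: 10.15
eef_pos: [579.6, 405.8, 143.6]
tcp_rot: [3.141, 0.0, 0.426]
ft_force: [-0.2, -0.1, -0.4]
opening: 0.803
grip_force: 0.0
```

Call:
move_arm([
  [[0.1,0.2,-1.2],[0,0,0],0.8],
  [[0,0,-2.5],[0,0,0],0.8],
  [[0,0,-2.5],[0,0,0],0.8],
  [[0,0,-2.5],[0,0,0],0.8],
  [[0,0,-1.5],[0,0,0],0.8],
  [[0,0,-1],[0,0,0],0.8],
  [[0,0,0],[0,0,0],0.3],
  [[0,0,0],[0,0,0],0.1],
  [[0,0,0],[0,0,0],0],
  [[0,0,0],[0,0,0],0],
])

```text
t: 11.15
eef_pos: [580.7, 409.5, 32.7]
tcp_rot: [-3.142, -0.002, 0.428]
ft_force: [0.5, 0.7, 0.1]
opening: 0.522
grip_force: 0.0
```

Call:
move_arm([
  [[0,0,0],[0,0,0],0],
  [[0,0,0],[0,0,0],0],
  [[0,0,0],[0,0,0],0],
  [[0,0,0],[0,0,0],0],
])

```text
t: 11.55
eef_pos: [580.5, 409.5, 32.1]
tcp_rot: [3.142, -0.001, 0.428]
ft_force: [-0.9, 1.2, 3.4]
opening: 0.37
grip_force: 30.0
```

Call:
move_arm([
  [[0,0,1],[0,0,0],0],
  [[0,0,2],[0,0,0],0],
  [[0,0,4],[0,0,0],0],
  [[0,0,4],[0,0,0],0],
  [[0,-1.5,0.8],[0,0,0],0],
  [[0,-3.5,0],[0,0,0],0],
  [[0,-4.5,0],[0,0,0],0],
  [[0,-4.5,0],[0,0,0],0],
  [[0,-4.5,0],[0,0,0],0],
  [[0,-4.5,0],[0,0,0],0],
])

```text
t: 12.55
eef_pos: [579.5, 177.2, 149.4]
tcp_rot: [3.142, 0.001, 0.428]
ft_force: [1.0, -0.9, -0.8]
opening: 0.37
grip_force: 30.0
```

Call:
move_arm([
  [[0,-4.5,0],[0,0,0],0],
  [[0,-4.5,0],[0,0,0],0],
  [[0,-4.5,-1],[0,0,0],0],
  [[0,-2,-2],[0,0,0],0],
  [[0,-0.5,-1],[0,0,0],0],
  [[0,0,0],[0,0,0],0],
  [[0,0,0],[0,0,0],0],
  [[0,0,0],[0,0,0],0],
])

```text
t: 13.35
eef_pos: [580.6, 20.4, 110.3]
tcp_rot: [3.141, -0.001, 0.429]
ft_force: [0.1, -0.7, -0.5]
opening: 0.37
grip_force: 30.0
```

```bash
python3 - <<'E'
from h import *
import cv2
i=read_camera("scene")[120:240,250:394]
cv2.imwrite("pics/small1.png",cv2.resize(i,(720,600),interpolation=cv2.INTER_CUBIC)) #5x
print(state()['eef_pos'],state()['opening'])
E
```

```text
[580.56722295  20.39542692 110.31668349] 0.3659627701198725
```

View pics/small1.png

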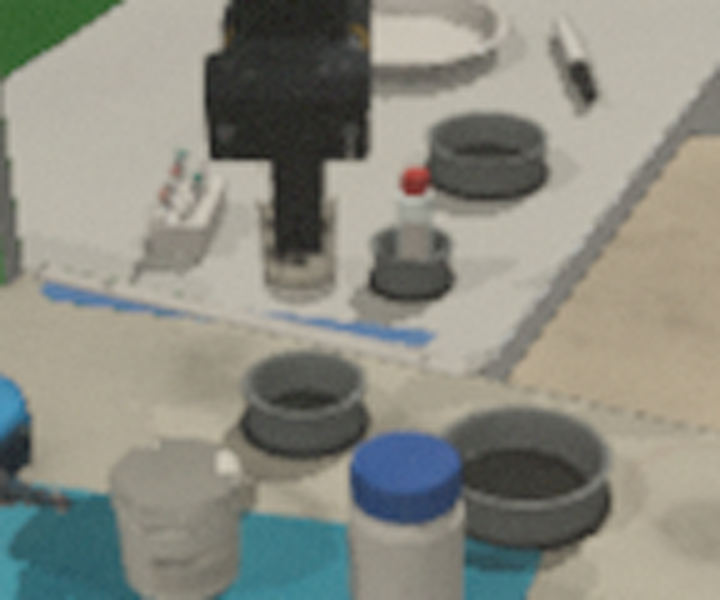

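The slim jar hangs upright at crop (298,285) above the small holder's lip at (305,383). The error is about 2 mm against 7 mm of clearance, so I'll lower it.

Call:
move_arm([
  [[-0.1,0.1,-2],[0,0,0],0],
  [[0,0,-2],[0,0,0],0],
  [[0,0,-1.6],[0,0,0],0],
  [[0,0,-1],[0,0,0],0],
  [[0,0,-0.5],[0,0,0],0],
  [[0,0,-0.3],[0,0,0],0],
  [[0,0,0],[0,0,0],0],
  [[0,0,0],[0,0,0],0],
])

```text
t: 14.2
eef_pos: [579.6, 20.4, 36.2]
tcp_rot: [3.141, -0.001, 0.428]
ft_force: [-0.3, -0.5, -0.7]
opening: 0.366
grip_force: 30.0
```

Call:
move_arm([
  [[0,0,0],[0,0,0],0.8],
  [[0,0,0],[0,0,0],0.8],
  [[0,0,0],[0,0,0],0.8],
  [[0,0,0],[0,0,0],0.8],
  [[0,0,1],[0,0,0],0.8],
  [[0,0,2],[0,0,0],0.9],
  [[0,0,4],[0,0,0],0.9],
  [[0,0,4],[0,0,0],0.9],
  [[0,0,0],[0,0,0],0.9],
  [[0,0,0],[0,0,0],0.9],
])

```text
t: 15.2
eef_pos: [579.5, 20.3, 146.8]
tcp_rot: [3.14, -0.002, 0.428]
ft_force: [0.1, -0.4, -0.4]
opening: 0.898
grip_force: 0.0
```

Call:
move_arm([
  [[-2.7,3,0],[0,0,0],0.95],
  [[-2.7,3,0],[0,0,0],0.95],
  [[-2.7,3,0],[0,0,0],0.95],
  [[-2.0,2,0],[0,0,0],0.95],
  [[-0.8,1,0],[0,0,0],0.95],
  [[0,0,0],[0,0,0],0.95],
  [[0,0,0],[0,0,0],0.95],
])

```text
t: 15.9
eef_pos: [471.1, 139.9, 145.4]
tcp_rot: [3.141, 0.0, 0.428]
ft_force: [0.2, 0.2, -0.5]
opening: 0.949
grip_force: 0.0
```

```bash
python3 - <<'E'
from h import *
import cv2
i=read_camera("scene")[120:280,250:410]
cv2.imwrite("pics/small2.png",cv2.resize(i,(600,600),interpolation=cv2.INTER_CUBIC))
print(state()['eef_pos'],state()['opening'])
E
```

```text
[471.20425867 139.67836117 145.36775105] 0.9501097722671812
```

View pics/small2.png

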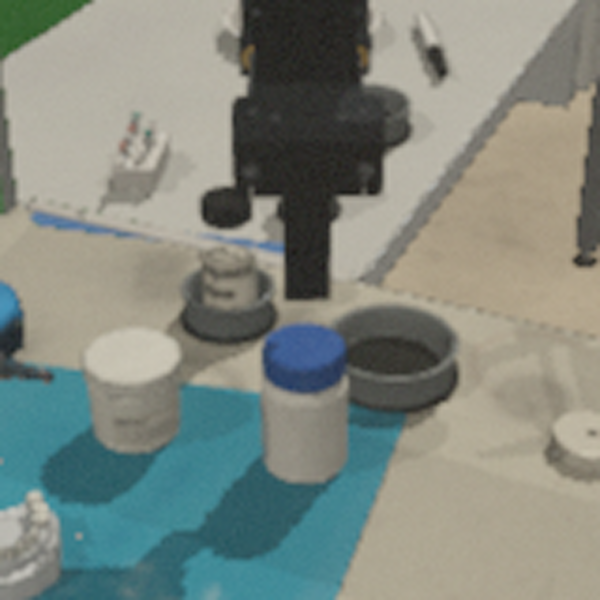

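The slim jar stands upright in the small holder at crop (228,280), and the gripper is over the blue cap at (305,350). I'll descend on the white jar.

Call:
move_arm([
  [[0,0.1,-1.5],[0,0,0],0.95],
  [[0,0,-2.5],[0,0,0],0.95],
  [[0,0,-2.5],[0,0,0],0.95],
  [[0,0,-2.5],[0,0,0],0.95],
  [[0,0,-1.5],[0,0,0],0.95],
  [[0,0,-1],[0,0,0],0.95],
  [[0,0,0],[0,0,0],0.6],
  [[0,0,0],[0,0,0],0.4],
  [[0,0,0],[0,0,0],0.2],
  [[0,0,0],[0,0,0],0],
])

```text
t: 16.95
eef_pos: [470.7, 141.3, 31.4]
tcp_rot: [3.141, -0.001, 0.428]
ft_force: [0.4, 0.3, -0.8]
opening: 0.668
grip_force: 0.0
```

Call:
move_arm([
  [[0,0,0],[0,0,0],0],
  [[0,0,0],[0,0,0],0],
  [[0,0,0],[0,0,0],0],
  [[0,0,0],[0,0,0],0],
  [[0,0,0],[0,0,0],0],
])

```text
t: 17.45
eef_pos: [470.5, 141.4, 31.0]
tcp_rot: [3.141, -0.001, 0.428]
ft_force: [-0.1, -0.3, 6.8]
opening: 0.512
grip_force: 30.0
```

Call:
move_arm([
  [[0,0,1],[0,0,0],0],
  [[0,0,2],[0,0,0],0],
  [[0,0,4],[0,0,0],0],
  [[0,0,4],[0,0,0],0],
  [[0.4,-1.3,1.5],[0,0,0],0],
  [[1,-3.3,0],[0,0,0],0],
  [[1.3,-4.3,0],[0,0,0],0],
  [[1.3,-4.3,0],[0,0,0],0],
  [[1.3,-4.3,0],[0,0,0],0],
  [[1.3,-4.3,0],[0,0,0],0],
])

```text
t: 18.45
eef_pos: [536.3, -78.4, 156.2]
tcp_rot: [-3.142, 0.0, 0.428]
ft_force: [1.7, 0.2, -2.1]
opening: 0.513
grip_force: 30.0
```

Call:
move_arm([
  [[1.3,-4.3,0],[0,0,0],0],
  [[1.3,-4.3,0],[0,0,0],0],
  [[1.3,-4.3,0],[0,0,0],0],
  [[1.3,-4.0,-1],[0,0,0],0],
  [[1.0,-3.0,-2],[0,0,0],0],
  [[0.4,-1.0,-2],[0,0,0],0],
  [[0,0,0],[0,0,0],0],
  [[0,0,0],[0,0,0],0],
  [[0,0,0],[0,0,0],0],
])

```text
t: 19.35
eef_pos: [602.5, -284.9, 107.1]
tcp_rot: [3.141, -0.001, 0.429]
ft_force: [0.3, -0.2, -1.8]
opening: 0.512
grip_force: 30.0
```

```bash
python3 - <<'E'
from h import *
import cv2
i=read_camera("scene")[90:190,280:400]
cv2.imwrite("pics/med1.png",cv2.resize(i,(720,600),interpolation=cv2.INTER_CUBIC)) #6x
print(state()['eef_pos'],state()['opening'])
E
```

```text
[ 602.62775409 -284.88415488  107.18334283] 0.5177609560578648
```

View pics/med1.png

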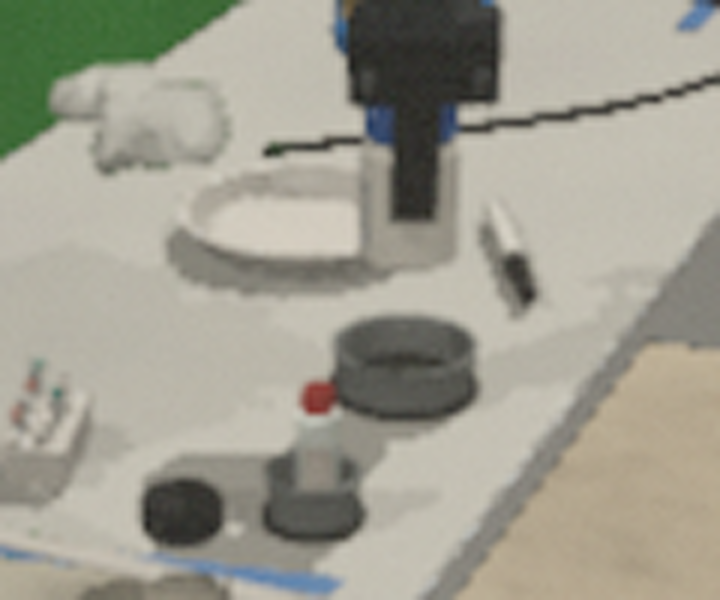

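The white jar hangs upright at crop column 410 above the medium holder's lip at (405,350), inside the tolerance. I'll lower it.

Call:
move_arm([
  [[0,-0.15,-2],[0,0,0],0],
  [[0,0,-2],[0,0,0],0],
  [[0,0,-1.4],[0,0,0],0],
  [[0,0,-0.9],[0,0,0],0],
  [[0,0,-0.5],[0,0,0],0],
  [[0,0,-0.3],[0,0,0],0],
  [[0,0,0],[0,0,0],0],
  [[0,0,0],[0,0,0],0],
])

```text
t: 20.2
eef_pos: [602.6, -287.3, 35.2]
tcp_rot: [3.141, -0.001, 0.428]
ft_force: [-0.4, -0.3, -1.9]
opening: 0.515
grip_force: 30.0
```

Call:
move_arm([
  [[0,0,0],[0,0,0],0.9],
  [[0,0,0],[0,0,0],0.9],
  [[0,0,0],[0,0,0],0.9],
  [[0,0,0],[0,0,0],0.9],
  [[0,0,1],[0,0,0],0.9],
  [[0,0,2],[0,0,0],1],
  [[0,0,4],[0,0,0],1],
  [[0,0,4],[0,0,0],1],
  [[0,0,0],[0,0,0],1],
  [[0,0,0],[0,0,0],1],
])

```text
t: 21.2
eef_pos: [602.5, -287.3, 146.2]
tcp_rot: [3.14, -0.001, 0.428]
ft_force: [-0.2, -0.3, -0.7]
opening: 0.998
grip_force: 0.0
```

Call:
move_arm([
  [[-0.3,3,0],[0,0,0],1],
  [[-0.3,4.5,0],[0,0,0],1],
  [[-0.3,4.5,0],[0,0,0],1],
  [[-0.3,4.5,0],[0,0,0],1],
  [[-0.3,4.5,0],[0,0,0],1],
  [[-0.3,4.5,0],[0,0,0],1],
  [[-0.3,4.5,0],[0,0,0],1],
  [[-0.3,4.5,0],[0,0,0],1],
  [[-0.3,4.5,0],[0,0,0],1],
  [[0,4.0,0],[0,0,0],1],
])

```text
t: 22.2
eef_pos: [574.1, 144.8, 143.6]
tcp_rot: [-3.141, 0.002, 0.428]
ft_force: [0.1, -0.1, 0.7]
opening: 1.0
grip_force: 0.0
```

Call:
move_arm([
  [[0,1.4,0],[0,0,0],1],
  [[0,0,0],[0,0,0],1],
  [[0,0,0],[0,0,0],1],
  [[0,0,0],[0,0,0],1],
])

```text
t: 22.6
eef_pos: [575.4, 155.3, 144.4]
tcp_rot: [3.142, 0.001, 0.426]
ft_force: [-0.1, -0.2, 0.3]
opening: 1.002
grip_force: 0.0
```

```bash
python3 - <<'E'
from h import *
import cv2
i=read_camera("scene")[100:260,250:410]
cv2.imwrite("pics/pot1.png",cv2.resize(i,(600,600),interpolation=cv2.INTER_CUBIC))
print(state()['eef_pos'],state()['opening'])
E
```

```text
[575.42793991 155.26569224 144.47753991] 0.9980573080604161
```

View pics/pot1.png

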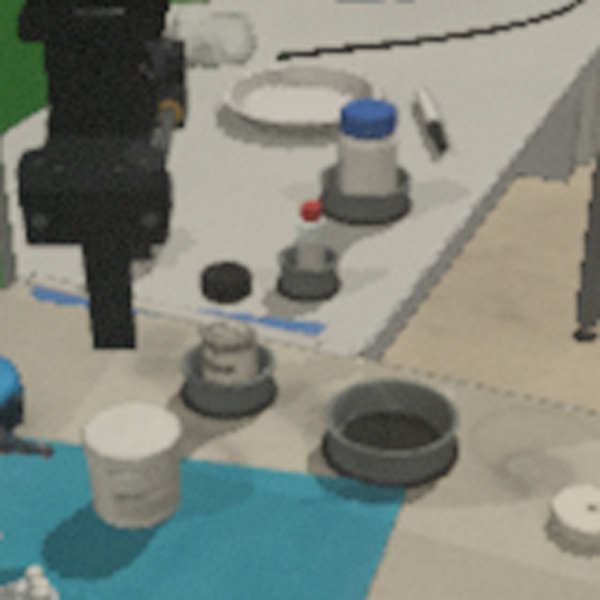

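Three containers are upright in their holders: the white jar at crop (370,160), the tube at (313,245) and the slim jar at (228,350). The gripper is over the pot, so I'll descend on it.

Call:
move_arm([
  [[0,0.2,-1.4],[0,0,0],1],
  [[0,0,-2.5],[0,0,0],1],
  [[0,0,-2.5],[0,0,0],1],
  [[0,0,-2.5],[0,0,0],1],
  [[0,0,-1.5],[0,0,0],1],
  [[0,0,-1],[0,0,0],1],
  [[0,0,0],[0,0,0],0.7],
  [[0,0,0],[0,0,0],0.4],
  [[0,0,0],[0,0,0],0.2],
  [[0,0,0],[0,0,0],0],
])

```text
t: 23.65
eef_pos: [575.7, 158.9, 31.5]
tcp_rot: [3.141, -0.001, 0.428]
ft_force: [-0.8, 0.9, 0.7]
opening: 0.715
grip_force: 0.0
```

Call:
move_arm([
  [[0,0,0],[0,0,0],0],
  [[0,0,0],[0,0,0],0],
  [[0,0,0],[0,0,0],0],
  [[0,0,0],[0,0,0],0],
])

```text
t: 24.05
eef_pos: [575.6, 158.7, 31.2]
tcp_rot: [3.141, -0.001, 0.428]
ft_force: [-0.6, -1.4, 5.8]
opening: 0.591
grip_force: 30.0
```

Call:
move_arm([
  [[0,0,1],[0,0,0],0],
  [[0,0,2],[0,0,0],0],
  [[0,0,4],[0,0,0],0],
  [[0,0,3],[0,0,0],0],
  [[-1,-1,1],[0,0,0],0],
  [[-2.5,-2.5,0],[0,0,0],0],
  [[-3.1,-3.1,0],[0,0,0],0],
  [[-3,-3,0],[0,0,0],0],
  [[-2,-2,-1],[0,0,0],0],
  [[-0.5,-0.5,-1],[0,0,0],0],
])

```text
t: 25.05
eef_pos: [450.9, 36.1, 120.1]
tcp_rot: [-3.141, 0.002, 0.426]
ft_force: [0.4, 0.9, -1.2]
opening: 0.59
grip_force: 30.0
```

Call:
move_arm([
  [[0,0,-1],[0,0,0],0],
  [[0,0,0],[0,0,0],0],
  [[0,0,0],[0,0,0],0],
  [[0,0,0],[0,0,0],0],
])

```text
t: 25.45
eef_pos: [454.6, 38.2, 110.7]
tcp_rot: [3.141, -0.0, 0.429]
ft_force: [0.1, 0.3, -1.4]
opening: 0.589
grip_force: 30.0
```

```bash
python3 - <<'E'
from h import *
import cv2
i=read_camera("scene")[130:250,280:424]
cv2.imwrite("pics/large1.png",cv2.resize(i,(720,600),interpolation=cv2.INTER_CUBIC)) #5x
print(state()['eef_pos'],state()['opening'])
E
```

```text
[454.64448888  38.18163555 110.78593695] 0.5919192097504535
```

View pics/large1.png

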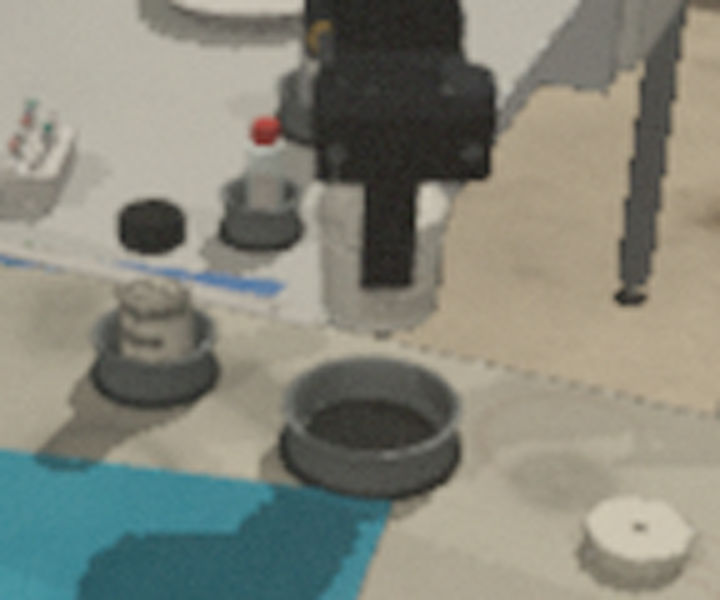

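```bash
python3 - <<'E'
from h import *
c=camera_info("scene");W=np.linalg.inv(c['cam_to_world'])
for p in([454.6,38.2,81.6],[454.5,37,26]):
    q=c['K']@(W@[*p,1])[:3];q=q[:2]/q[2];print((q-[280,130]+.4)*5)
E
```

```text
[379.07083549 306.82466872]
[375.84249551 404.79059086]
```

The pot hangs upright at about crop (381,308), against a predicted (379,307). The large holder is at (372,408) against (376,405). That is about 2 mm out with 7 mm of clearance, so I'll lower it.

Call:
move_arm([
  [[0,0.1,-2],[0,0,0],0],
  [[0,0,-2],[0,0,0],0],
  [[0,0,-1.7],[0,0,0],0],
  [[0,0,-1],[0,0,0],0],
  [[0,0,-0.5],[0,0,0],0],
  [[0,0,-0.3],[0,0,0],0],
  [[0,0,0],[0,0,0],0],
  [[0,0,0],[0,0,0],0],
])

```text
t: 26.3
eef_pos: [454.6, 38.8, 36.1]
tcp_rot: [3.141, -0.001, 0.428]
ft_force: [-0.3, 1.0, -1.9]
opening: 0.589
grip_force: 30.0
```

Call:
move_arm([
  [[0,0,0],[0,0,0],1],
  [[0,0,0],[0,0,0],1],
  [[0,0,0],[0,0,0],1],
  [[0,0,0],[0,0,0],1],
  [[0,0,0],[0,0,0],1],
  [[0,0,1],[0,0,0],1],
  [[0,0,2],[0,0,0],1],
  [[0,0,4],[0,0,0],1],
  [[0,0,5],[0,0,0],1],
  [[0,0,0],[0,0,0],1],
])

```text
t: 27.3
eef_pos: [456.4, 38.8, 161.3]
tcp_rot: [3.137, -0.008, 0.428]
ft_force: [-0.3, 0.4, -0.1]
opening: 0.995
grip_force: 0.0
```

Call:
move_arm([
  [[0,0,3],[0,0,0],1],
  [[0,0,3],[0,0,0],1],
  [[0,0,3],[0,0,0],1],
  [[0,0,0],[0,0,0],1],
  [[0,0,0],[0,0,0],1],
  [[0,0,0],[0,0,0],1],
])

```text
t: 27.9
eef_pos: [453.7, 38.8, 244.9]
tcp_rot: [-3.141, 0.001, 0.428]
ft_force: [-0.0, -0.5, -0.4]
opening: 0.998
grip_force: 0.0
```

```bash
python3 - <<'E'
from h import *
import cv2
i=read_camera("scene")[110:340,180:420]
cv2.imwrite("pics/end.png",cv2.resize(i,(626,600),interpolation=cv2.INTER_CUBIC))
print(state()['eef_pos'],state()['opening'])
E
```

```text
[453.77973104  38.84072951 244.73974719] 0.9980162984060702
```

View pics/end.png

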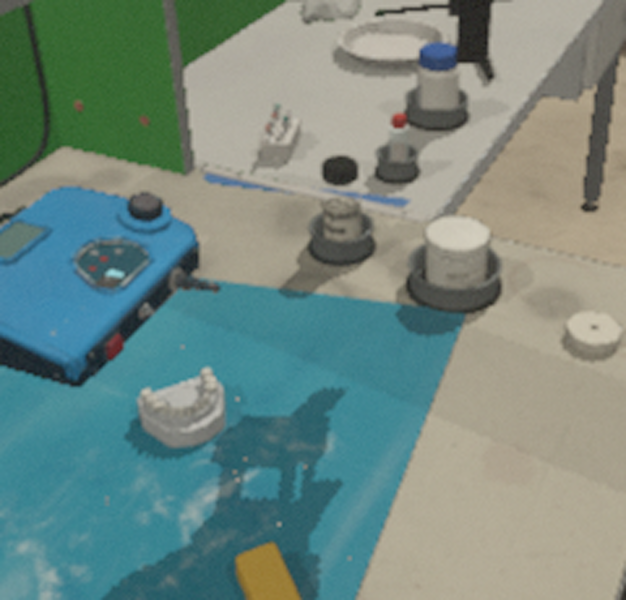

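All four containers stand upright in their holders: the pot at crop (456,255), the slim jar at (341,215), the tube at (398,150) and the white jar at (437,85). The cast and the wax block have not moved. I'll hand the job in.

```bash
python3 -c "
from cell import *
print(env.job_done())"
```

```text
the job is handed in; nothing more can be done
None
```

All four containers stand upright in their matching holders, the cast and the wax block were left where they lay, and the job was handed in at about 28 s of the 93 s allowed; no verdict was returned.

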